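# Put the eyepiece away and click its case shut

## Task

Put the loose microscope eyepiece from the bench back into the empty well of the open blue accessory case, barrel down and fully home, lowering it gently without jamming it. Then swing the lid over and press its far edge, on the ribbed pad, down past the orange spring catch until it clicks and stays fully shut: firmly, but without forcing the thin plastic lid. Leave the other eyepiece in its well and do not disturb the other things on the bench.

Things in the scene. Friction and masses are not known exactly. Their poses are not given: they have to be found in the camera images.
- eyepiece: Loose eyepiece: ivory head with black rubber eyecup, bare metal barrel; 52 mm tall, about 90 g, standing on its barrel on the bench. Origin: centre of the barrel's underside; z up. Barrel 30 mm diameter, 22 mm long, foot bevelled; head 40 mm diameter, 30 mm tall, with a flat shoulder 22 mm above the origin. Round from above: grip it by the head at any yaw.
- mate: The second, identical eyepiece, already home in the other well of the case. Leave it there. Origin: centre of the barrel's underside.
- case: Blue accessory case, held fast on the bench: base 132 mm (its x) by 200 mm (its y), topped by a black collar, 36 to 48 mm high (adjustable), 4 mm walls; about 69 mm high shut. Origin: centre of its underside; z up, x from hinge to orange catch, roughly away from the robot. Its black insert with two wells lies 30 mm above the bench, 12 mm below the collar.
- empty_well (a point): Centre of the mouth of the empty well, in the insert's top, 30 mm above the bench, 46 mm to the case's -y. Well 32 mm diameter with a 2 mm bevel, 24 mm deep. The eyepiece is home when its shoulder lies on the insert: its origin 22 mm below this point. Axes as the case's.
- full_well (a point): Centre of the mouth of the well that holds the second eyepiece, 46 mm to the case's +y.
- lid (a joint): Lid angle in rad, 0 nearly shut, growing as it opens (1.7 to 1.85 at the start: upright, leaning towards the robot). Fully shut and clicked it reads somewhere from -0.045 to 0.045: that depends on the collar. Stiff hinge: the lid stays where it is left and takes 2 to 5 N at its edge to move. Plastic tray, 0.3 kg, 132 by 200 mm, 27 mm deep, 4 mm walls. More than 20 N on it cracks it.
- lid_hinge (a point): Hinge line at mid-width, on the case's near edge, 66 mm to the case's -x, 42 mm above the bench. Turns with the lid: x along the lid to its free edge, z towards its outer face (which looks at the robot while the lid stands open), y along the hinge.
- press_pad (a point): Centre of the light-grey ribbed pad on the lid's outer face, the place to press: 115.5 mm from the hinge line along the lid, 27 mm out from the hinge plane; the free edge is 16.5 mm farther. Turns with the lid (z out of its outer face). Shut, it is 64 to 74 mm above the bench.
- catch_foot (a point): Foot of the orange spring catch, a 44 mm wide tab just beyond the far edge, 55 to 70 mm high. It is fixed to the black collar, whose height setting is not measured and differs by 5.5 mm either way. Two sprung pins lift an unclicked lid 0.12 rad off shut. Pressing the pad takes 4 to 8 N, then 11 to 16 N to go past the catch (2 mm before shut), then it gives and stops hard.
- canister: Bystander: white and green objective canister, 41 mm diameter, 52 mm tall, origin under its centre.
- dropper: Bystander: amber dropper bottle, 36 mm diameter, 75 mm tall, origin under its centre.
- dishes: Bystander: stack of clear dishes, 92 mm diameter, 64 mm tall, origin under its centre.
- jar: Bystander: glass specimen jar with red cap, 60 mm diameter, 85 mm tall, origin under its centre.
- beaker: Bystander: glass beaker, 72 mm diameter, 90 mm tall, origin under its centre.
There are look-alikes about, which are no part of the job. Leave any pink or yellow look-alike of the eyepiece alone.

How it is judged (in metres and radians):
On the way, in this order (a step that is already met when the one before it is completed fails the run):
1. the eyepiece is fully home in the empty well and let go, with the lid still open (horizontal distance between eyepiece and empty_well below 0.004 m and z of eyepiece in the frame of empty_well below -0.0195 m and angle between eyepiece's own z axis and vertical below 0.09 rad and contact force between each of the fingers, the arm and eyepiece below 0.5 N and value of joint lid above 0.5 rad), for 0.2 s.
2. the lid is pressed past its catch and fully shut (value of joint lid below 0.055 rad), for 0.2 s.
At the end, for the whole second after the job is handed in: The lid is shut past its catch (lid angle under 0.055 rad), with both eyepieces upright in their wells, each within 4 mm of the well's centre and its shoulder within 2.5 mm of the insert (value of joint lid below 0.055 rad and horizontal distance between eyepiece and empty_well below 0.004 m and z of eyepiece in the frame of empty_well below -0.0195 m and angle between each of eyepiece, mate's own z axis and vertical below 0.09 rad and horizontal distance between mate and full_well below 0.004 m and z of mate in the frame of full_well below -0.0195 m); the robot touches nothing.
It fails at once if the robot loads the lid with more than 20 N (contact force between any of the fingers, the arm and lid above 20 N).
It fails at once if the eyepiece is jammed or dropped into the case with more than 25 N (contact force between eyepiece and case above 25 N).
It fails at once if the second eyepiece is moved by more than 15 mm (distance of mate from where it was at the start of the episode above 0.015 m).
It fails at once if another thing on the bench is pushed by more than 30 mm or tipped over (distance of any of canister, dropper, dishes, jar, beaker from where it was at the start of the episode above 0.03 m or angle between any of canister, dropper, dishes, jar, beaker's own z axis and vertical above 0.5 rad).
It also fails if it takes over 72 s, if anything falls off the work surface, if the arm or the gripper's body presses on something with over 40 N, if the wrist force passes 120 N, or if a joint passes its speed limit or range.

## Robot

A 6-joint arm with a two-finger parallel gripper is mounted at the origin on the work surface. World frame = base frame: x ahead of the robot, y to its left, z up, the work surface at z = 0. Lengths are in m, angles in degrees, forces in N, time in s.
With the tool pointing down it reaches from about 0.4 to 0.825 m from the base axis. Payload 7 kg.
Tool frame: the origin (TCP) lies midway between the tips of the shut fingers; the grasp point (between the pads) lies 19 mm behind it; z points along the fingers, y is the line along which they close (so a half turn about z gives the same grasp; the last joint's range is limited). The gripper opens to 88 mm and grips with 3 to 60 N. Pads are 19 mm wide; open, the fingers measure 130 mm over their backs; the gripper's body (78 mm by 193 mm) begins 47 mm behind the grasp point.
Start: joints at [88.871, 20.546, 0.682, 0, -70.136, -16.507], TCP at [0.205, 0.643, 0.227] pointing down, gripper open.
Joint ranges: [-176.03, 176.03], [-82.01, 121.73], [-58.28, 71.71], [-173.87, 95.51], [-174.79, -0.11], [-173.66, 173.66]. Speed limits (degrees/s): [136.94, 136.94, 172.46, 180, 180, 180].

## Interface

Orientations are given as a 3x3 rotation matrix whose columns are the frame's x, y, z axes.
In Python, from rig import robot gives the robot as it stands. Calls block until the motion is done:
- robot.goto(position, orientation): joint-space move of the TCP to a pose.
- robot.servo_line(position, ori=None, speed=0.15): straight line of the TCP; ori=None keeps the orientation; speed is the mean speed in m/s.
- robot.movej(angles): joint-space move.
- robot.move_gripper(opening): opening from 0.0 (shut) to 1.0 (fully open); the grip force is fixed at half the most; returns when the fingers have stopped.
- robot.dwell(seconds).
- robot.ik(position, orientation): joint angles nearest the present ones, or None.
- robot.grab_frame(name): name is "scene" or "top" or "wrist"; returns (picture, depth): 480x640x3 uint8, red, green, blue; 480x640 float32, m along the optical axis (not along the pixel's ray), 0 where there is no reading.
- robot.camera_info(name): a dict with "vfov" (degrees; the focal length in pixels is half the picture's height over the tangent of half this angle, whatever the lens; pixels are square), "cx", "cy" (the principal point, pixels), "view" (4x4, takes a point from world to camera coordinates); the wrist camera has in their place "T_tool_cam" (4x4, takes a point from camera to tool coordinates, whose origin is the TCP and whose axes are the flange's). Camera axes: x right, y down, z forward; pixel columns grow to the right and rows downward; lengths in m; the calibration is good to about 2 mm. A picture is of the moment at which its call begins: read the wrist's pose just before it. camera_info takes no time and is no camera call.
A pose or a line that the arm cannot do raises robot.Unreachable and nothing moves.
- robot.job_done(): hands the job in; it is judged then, once.
Readings, each from a call of its own:
- robot.read_t(): time.
- robot.read_qpos(): joint angles.
- robot.read_qvel(): joint speeds.
- robot.read_effort(): joint torques, N m.
- robot.read_position(): TCP position.
- robot.read_tcp_rot(): TCP orientation.
- robot.read_force(): force on the tool from outside, world axes, zero at the start.
- robot.read_ft_torque(): the same for the moment, N m.
- robot.read_grip_width(): opening from 0.0 (shut) to 1.0 (fully open).
- robot.read_finger_force(): force on a finger pad.
Only numpy, scipy, OpenCV 4.12 (cv2) and the standard library are available. Lean on these libraries where they do the work, as an engineer would, in place of code of your own. Each camera call takes 0.05 s, during which the arm holds its last target. There are 200 camera calls.

## Working session

There is one attempt and no reset: what is moved stays moved. The work goes in short steps, each a Python script; the robot and the scene stay as the last script left them, time stands still between calls to the robot, and variables do not carry over. Pictures are saved under pics/ and viewed, at most 10 in all, crops included, and the job is handed in when it is done.

```bash
ls; mkdir -p pics; cat > h.py <<'E'
import numpy as np, cv2
from rig import robot
def cam(n):
    i=robot.camera_info(n); f=240/np.tan(np.radians(i['vfov'])/2)
    if 'view' in i: Tw=np.linalg.inv(np.array(i['view']))
    else:
        T=np.eye(4);T[:3,:3]=robot.read_tcp_rot();T[:3,3]=robot.read_position();Tw=T@np.array(i['T_tool_cam'])
    return f,i['cx'],i['cy'],Tw
def ray(c,u,v):
    f,cx,cy,T=c; return T[:3,3],T[:3,:3]@np.array([(u-cx)/f,(v-cy)/f,1.])
def plane(c,u,v,z):
    o,d=ray(c,u,v); return o+d*(z-o[2])/d[2]
def cloud(c,D):
    f,cx,cy,T=c; v,u=np.mgrid[:480,:640]
    P=np.stack([(u-cx)/f*D,(v-cy)/f*D,D],-1)@T[:3,:3].T+T[:3,3]; P[D<=0]=np.nan; return P
def save(n,im): cv2.imwrite('pics/%s.png'%n,cv2.cvtColor(im,cv2.COLOR_RGB2BGR))
E
python3 - <<'E'
from h import *
for n in ('top','scene'):
    im,D=robot.grab_frame(n); save(n+'0',im); np.savez('pics/%s0.npz'%n,im=im,D=D)
    c=cam(n); print(n,c[0],c[3].round(3).tolist(), (D>0).mean())
print(robot.read_tcp_rot(),robot.read_t(), robot.camera_info('wrist'))
E
```

```text
pics
top 581.0567401706252 [[-0.006, -0.993, 0.121, 0.445], [-1.0, 0.006, -0.0, -0.009], [-0.001, -0.121, -0.993, 1.141], [0.0, 0.0, 0.0, 1.0]] 0.995986328125
scene 434.62287563040513 [[-0.313, 0.756, -0.575, 1.107], [0.949, 0.237, -0.205, 0.191], [-0.019, -0.61, -0.792, 0.785], [0.0, 0.0, 0.0, 1.0]] 0.9960807291666667
[[ 9.52964762e-01 -3.03080971e-01 -2.94098996e-04]
 [-3.03081076e-01 -9.52963709e-01 -1.42492350e-03]
 [ 1.51601530e-04  1.44703773e-03 -9.99998942e-01]] 0.1 {'vfov': 66.29218080813904, 'cx': 319.77304500205065, 'cy': 238.91558827110907, 'T_tool_cam': array([[ 5.15131218e-04, -9.58669794e-01, -2.84520581e-01,
         7.72584056e-02],
       [ 9.99999542e-01,  7.23403766e-04, -6.26929539e-04,
         2.71495989e-04],
       [ 8.06841672e-04, -2.84520128e-01,  9.58669727e-01,
        -1.56486628e-01],
       [ 0.00000000e+00,  0.00000000e+00,  0.00000000e+00,
         1.00000000e+00]])}
```

View pics/top0.png

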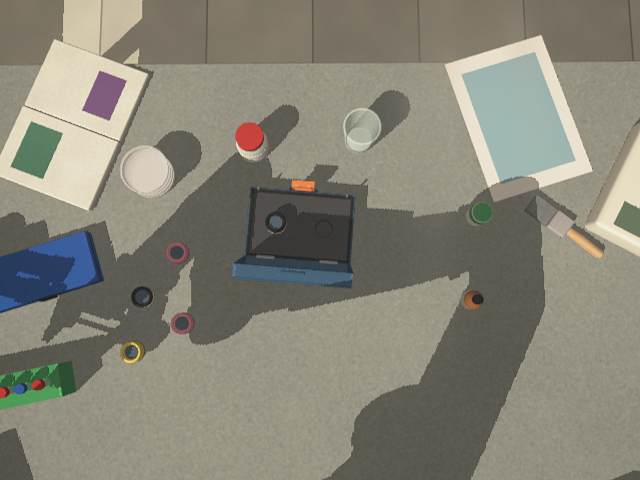

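View pics/scene0.png

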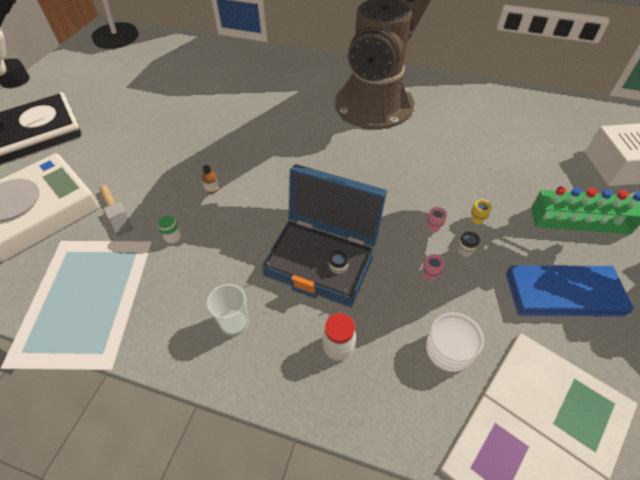

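Top view: the loose ivory and black eyepiece is at about (142,297), with the empty well at (324,228), the mate at (276,222) and the catch at (303,186). In the scene view they are at (470,243) for the eyepiece, (340,262) for the mate and (303,284) for the catch.

```bash
python3 - <<'E'
from h import *
c=cam('top'); z=np.load('pics/top0.npz'); P=cloud(c,z['D']); im=z['im']
def pt(u,v,z): return plane(c,u,v,z).round(4)
print('eyep',pt(142,297,.052),P[297,142].round(3),'empty',pt(324,228,.03),P[228,324].round(3),'mate',pt(276,222,.06),P[222,276].round(3),'catch',pt(303,186,.065),P[186,303].round(3))
for n,u,v,h in [('pink1',177,253,.05),('pink2',182,323,.05),('yel',131,352,.05),('jar',250,135,.085),('beak',362,125,.09),('can',481,212,.05),('drop',474,298,.07)]: print(n,pt(u,v,h)[:2],P[v,u].round(3))
# eyepiece cloud
w=P[280:315,125:160].reshape(-1,3); k=w[w[:,2]>.04]; print('eye top',len(k),k.min(0),k.max(0),k.mean(0))
# lid cloud
w=P[180:295,225:360].reshape(-1,3); k=w[w[:,2]>.08]; print('lid',len(k),k.min(0),k.max(0)); 
ins=w[(w[:,2]>.026)&(w[:,2]<.034)]; print('ins',len(ins),ins.min(0),ins.max(0))
top=k[k[:,2]>.14]; print(np.polyfit(top[:,1],top[:,0],1))
E
```

```text
eyep [0.4705 0.3154 0.052 ] [0.471 0.318 0.044] empty [ 0.6016 -0.0252  0.03  ] [ 0.605 -0.026  0.007] mate [0.6092 0.0654 0.06  ] [0.61  0.066 0.054] catch [0.6768 0.0143 0.065 ] [0.678 0.014 0.059]
pink1 [0.5527 0.2526] [0.553 0.254 0.044]
pink2 [0.422  0.2402] [0.422 0.242 0.044]
yel [0.3695 0.3333] [0.369 0.335 0.044]
jar [0.7703 0.1127] [0.77  0.113 0.086]
beak [ 0.7867 -0.0966] [ 0.81  -0.103  0.018]
can [ 0.6278 -0.3236] [ 0.628 -0.324  0.048]
drop [ 0.4648 -0.2986] [ 0.465 -0.297  0.075]
eye top 373 [0.45192383 0.2973839  0.04007249] [0.48942723 0.33642837 0.05671139] [0.47070441 0.31747819 0.04755956]
lid 1947 [ 0.48080818 -0.07109247  0.08008585] [0.53987713 0.13092757 0.17759599]
ins 5154 [ 0.53728804 -0.08357454  0.02601609] [0.68011038 0.12676734 0.03399674]
[0.08710064 0.49937537]
```

```bash
cat >> h.py <<'E'
def R(yaw):
    s,c=np.sin(np.radians(yaw)),np.cos(np.radians(yaw)); return np.array([[c,s,0],[s,-c,0],[0,0,-1.]])
E
python3 - <<'E'
from h import *
def look(n):
    robot.dwell(.3); c=cam('wrist'); im,D=robot.grab_frame('wrist'); save(n,im); np.savez('pics/%s.npz'%n,im=im,D=D,f=c[0],cx=c[1],cy=c[2],T=c[3])
robot.goto([.602,-.025,.25],R(-4.8)); robot.servo_line([.602,-.025,.13]); look('well')
robot.servo_line([.602,-.025,.25],speed=.25); robot.goto([.4707,.3165,.152],R(10)); look('eye')
print(robot.read_t(),robot.read_qpos(),robot.read_position(),robot.read_force())
E
python3 -c "
import cv2,numpy as np
a,b=cv2.imread('pics/well.png'),cv2.imread('pics/eye.png')
cv2.imwrite('pics/we.png',np.hstack([a[:,100:500],b[:,100:500]]))"
```

```text
6.5417 [ 5.36243581e+01  1.39419334e+01 -1.90572400e+01  6.02819403e-04
 -5.69856621e+01  4.63219146e+01] [0.4710502  0.31608199 0.15214877] [-0.29087895  0.25333137  0.20649614]
```

View pics/we.png

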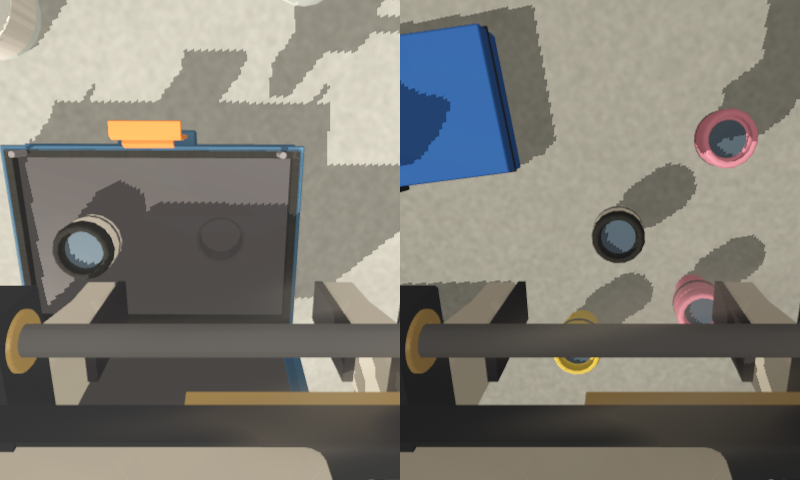

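The well mouth is at full-frame (320,237) and the eyepiece's black eyecup at (318,235), each close to its expected place. I'll fit both more precisely.

```bash
python3 - <<'E'
from h import *
def ld(n):
    z=np.load('pics/%s.npz'%n); c=(float(z['f']),float(z['cx']),float(z['cy']),z['T']); return z['im'],c,cloud(c,z['D'])
def fit(m,c,h):
    k,_=cv2.findContours(m.astype(np.uint8),0,1); k=max(k,key=cv2.contourArea)[:,0]
    q=np.array([plane(c,u,v,h)[:2] for u,v in k]); A=np.c_[2*q,np.ones(len(q))]; s=np.linalg.lstsq(A,(q**2).sum(1),rcond=None)[0]
    r=np.sqrt(s[2]+s[:2]@s[:2]); return s[:2].round(4),r.round(4),np.std(np.hypot(*(q-s[:2]).T)-r).round(4),len(k)
im,c,P=ld('eye'); I=im.max(2)
m=np.zeros(I.shape,bool); m[195:275,275:365]=True
a=m&(P[...,2]>.02)&np.isfinite(P[...,2]); k=P[a&(P[...,2]>.045)]; print('eye h',np.percentile(k[:,2],[1,50,99]),k[:,:2].mean(0))
print('tall outline',fit(a,c,.05))
d=m&(I<70); print('dark',fit(d,c,.05), fit(d,c,.046)); 
im,c,P=ld('well'); Z=P[...,2]
m=np.zeros(I.shape,bool); m[205:270,285:360]=True
print('ins z',np.nanmedian(Z[m]))
for t in (.024,.026,.027,.028): print(t,fit(m&(Z<t),c,.03))
# edge-based
g=cv2.cvtColor(im,cv2.COLOR_RGB2GRAY); e=cv2.createCLAHE(8,(8,8)).apply(g)
cv2.imwrite('pics/c.png',np.hstack([cv2.resize(e[200:275,280:360],None,fx=5,fy=5,interpolation=0)]))
# collar, catch
mm=(im[...,0]>200)&(im[...,2]<110); k=P[mm]; print('catch',np.nanmedian(k,0),np.nanpercentile(k[:,2],[2,98]))
w=P[140:320,100:410].reshape(-1,3); w=w[np.isfinite(w[:,2])]
h,b=np.histogram(w[:,2],bins=np.arange(.02,.08,.002)); print(list(zip(b.round(3),h)))
# mate head top
q=P[215:285,150:220].reshape(-1,3); q=q[q[:,2]>.05]; print('mate',q.mean(0),np.nanmax(q[:,2]))
E
```

```text
eye h [0.04519925 0.04971694 0.05154328] [0.47388396 0.31774612]
tall outline (array([0.4747, 0.3179]), np.float64(0.0204), np.float64(0.001), 157)
dark (array([0.473 , 0.3173]), np.float64(0.0189), np.float64(0.0003), 144) (array([0.4719, 0.3171]), np.float64(0.0192), np.float64(0.0003), 144)
ins z 0.02785938524188797
0.024 (array([ 0.6035, -0.0252]), np.float64(0.0151), np.float64(0.0003), 119)
0.026 (array([ 0.6031, -0.0252]), np.float64(0.0154), np.float64(0.0004), 136)
0.027 (array([ 0.6027, -0.0252]), np.float64(0.0162), np.float64(0.0005), 155)
0.028 (array([ 0.6035, -0.0263]), np.float64(0.0208), np.float64(0.0034), 519)
catch [0.68681072 0.02744309 0.05779419] [0.04707796 0.08445117]
[(np.float64(0.02), np.int64(42)), (np.float64(0.022), np.int64(39)), (np.float64(0.024), np.int64(70)), (np.float64(0.026), np.int64(10520)), (np.float64(0.028), np.int64(23090)), (np.float64(0.03), np.int64(735)), (np.float64(0.032), np.int64(869)), (np.float64(0.034), np.int64(4811)), (np.float64(0.036), np.int64(2100)), (np.float64(0.038), np.int64(89)), (np.float64(0.04), np.int64(63)), (np.float64(0.042), np.int64(77)), (np.float64(0.044), np.int64(109)), (np.float64(0.046), np.int64(179)), (np.float64(0.048), np.int64(415)), (np.float64(0.05), np.int64(1190)), (np.float64(0.052), np.int64(377)), (np.float64(0.054), np.int64(186)), (np.float64(0.056), np.int64(497)), (np.float64(0.058), np.int64(523)), (np.float64(0.06), np.int64(2)), (np.float64(0.062), np.int64(0)), (np.float64(0.064), np.int64(0)), (np.float64(0.066), np.int64(0)), (np.float64(0.068), np.int64(0)), (np.float64(0.07), np.int64(0)), (np.float64(0.072), np.int64(0)), (np.float64(0.074), np.int64(0)), (np.float64(0.076), np.int64(0))]
mate [0.61114252 0.06425321 0.05729532] 0.13754201998112398
```

View pics/c.png

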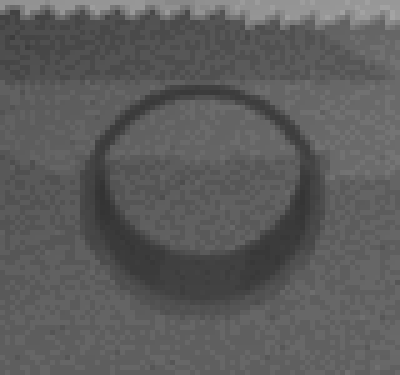

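```bash
python3 - <<'E'
from h import *
z=np.load('pics/well.npz'); c=(float(z['f']),float(z['cx']),float(z['cy']),z['T']); im=z['im']; P=cloud(c,z['D'])
q=[plane(c,280+a/5-.4,200+b/5-.4,.03) for a,b in [(202,84),(202,304),(80,194),(325,194)]]; q=np.array(q); print(q.round(4),q[:2].mean(0).round(4),q[2:].mean(0).round(4))
m=np.zeros(im.shape[:2],bool); m[210:285,145:225]=True; d=m&(im.max(2)<55)&(P[...,2]>.04)
k,_=cv2.findContours(d.astype(np.uint8),0,1); k=max(k,key=cv2.contourArea)[:,0]
for h in (.056,.06):
    p=np.array([plane(c,u,v,h)[:2] for u,v in k]); s=np.linalg.lstsq(np.c_[2*p,np.ones(len(p))],(p**2).sum(1),rcond=None)[0]
    print(h,s[:2],np.sqrt(s[2]+s[:2]@s[:2]),'spacing',np.hypot(*(s[:2]-q[:,:2].mean(0))))
# collar side edges: blue left/right, catch orange centre
mm=(im[...,0]>200)&(im[...,2]<110)&(np.arange(480)[:,None]<160); v,u=np.where(mm); print('catch',u.min(),u.max(),v.min(),v.max(),P[mm&(P[...,2]>.05)].mean(0))
t=np.load('pics/top0.npz'); ct=cam('top'); Pt=cloud(ct,t['D']); w=Pt[180:295,225:360].reshape(-1,3); k=w[(w[:,2]>.07)]
x=np.array([np.cos(np.radians(-4.8)),np.sin(np.radians(-4.8)),0]); o=np.array([.609-.0038,.0205,0]); l=(k-o)@x
for a in np.arange(.07,.18,.01):
    s=(k[:,2]>=a)&(k[:,2]<a+.01); print(a.round(2),np.percentile(l[s],[2,50,98]).round(4),s.sum()) if s.any() else 0
E
```

```text
[[ 0.6201 -0.0267  0.03  ]
 [ 0.5867 -0.0239  0.03  ]
 [ 0.6051 -0.0076  0.03  ]
 [ 0.6022 -0.0432  0.03  ]] [ 0.6034 -0.0253  0.03  ] [ 0.6037 -0.0254  0.03  ]
0.056 [0.61143274 0.06336009] 0.016867973233913168 spacing 0.08906559797109169
0.06 [0.61260147 0.06171419] 0.016576191923183638 spacing 0.08753976435908754
catch 0 282 0 146 [0.71153691 0.05718689 0.06769013]
0.07 [-0.0823 -0.0771 -0.0713] 7
0.08 [-0.083  -0.0754 -0.0739] 9
0.09 [-0.0843 -0.0802 -0.077 ] 7
0.1 [-0.0857 -0.0794 -0.0776] 10
0.11 [-0.0854 -0.0816 -0.0808] 8
0.12 [-0.0868 -0.0841 -0.0814] 2
0.13 [-0.0875 -0.0844 -0.0836] 10
0.14 [-0.0883 -0.0867 -0.0863] 5
0.15 [-0.0893 -0.0881 -0.0871] 6
0.16 [-0.1166 -0.1081 -0.0923] 1130
0.17 [-0.1129 -0.0975 -0.091 ] 760
```

```bash
python3 - <<'E'
from h import *
robot.servo_line([.4725,.3172,.06],R(10)); robot.servo_line([.4725,.3172,.027],speed=.06)
print(robot.read_force()); robot.move_gripper(0.0); print('w',robot.read_grip_width(),robot.read_finger_force(),robot.read_force())
robot.servo_line([.4725,.3172,.24],speed=.2); print('w',robot.read_grip_width())
robot.goto([.6035,-.0253,.24],R(-4.7)); robot.servo_line([.6035,-.0253,.066],speed=.15); robot.dwell(.2)
b=robot.read_force(); print('base',b,robot.read_position(),robot.read_t())
c=cam('wrist'); im,D=robot.grab_frame('wrist'); save('hand',im)
E
```

```text
[-0.23901057 -0.45053235  0.4808159 ]
w 0.4520530977039114 29.996199309825897 [-0.20113201 -0.47743651  0.48461943]
w 0.447088252900025
base [-0.01225855 -0.07695602 -2.0774301 ] [ 0.60390945 -0.02522113  0.06678688] 12.9333
```

View pics/hand.png

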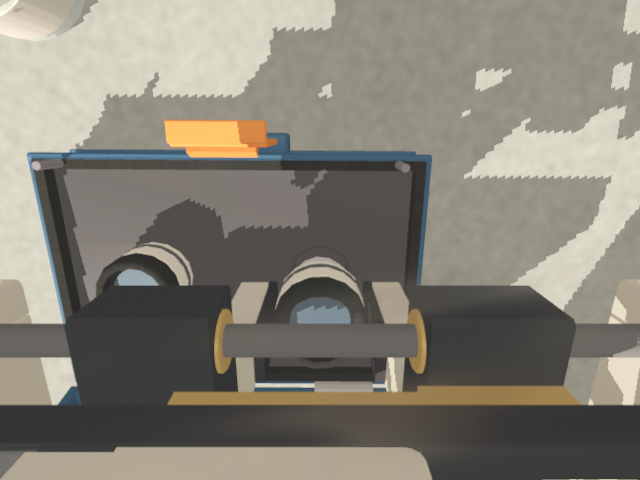

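The eyepiece is held at (320,305), upright between the fingers, with the well mouth's far arc centred just behind it at (320,250). I'll lower it and watch the force.

```bash
python3 - <<'E'
from h import *
b=robot.read_force(); z=.066; tx,ty=.6035,-.0253
while z>.033:
    z-=.0015; robot.servo_line([tx,ty,z],speed=.02); f=robot.read_force()-b; p=robot.read_position()
    print(round(z,4),p.round(4),f.round(1))
    if f[2]>5: break
    if np.hypot(f[0],f[1])>2: tx+=np.clip(f[0]*2e-4,-5e-4,5e-4); ty+=np.clip(f[1]*2e-4,-5e-4,5e-4)
print(robot.read_t())
E
```

```text
0.0645 [ 0.6034 -0.0253  0.0644] [-0.9  0.2 -0.1]
0.063 [ 0.6034 -0.0253  0.0628] [-0.1  0.7  0.1]
0.0615 [ 0.6034 -0.0253  0.0613] [-0.4 -0.2  0.3]
0.06 [ 0.6034 -0.0253  0.0599] [-0.7 -0.5 -0.9]
0.0585 [ 0.6034 -0.0253  0.0584] [-0.6  0.5 -0.7]
0.057 [ 0.6034 -0.0253  0.0569] [-0.3  0.3  0.7]
0.0555 [ 0.6034 -0.0253  0.0554] [-0.   0.7  0.1]
0.054 [ 0.6034 -0.0253  0.0539] [-0.5  0.4 -0. ]
0.0525 [ 0.6034 -0.0253  0.0524] [-0.7 -0.6 -1.1]
0.051 [ 0.6034 -0.0253  0.0509] [-1.6 -0.   0.6]
0.0495 [ 0.6034 -0.0253  0.0494] [-1.2  0.   0.6]
0.048 [ 0.6034 -0.0253  0.0479] [-0.7 -0.8 -0.7]
0.0465 [ 0.6034 -0.0253  0.0464] [-1.1 -0.3 -0.5]
0.045 [ 0.6034 -0.0253  0.0449] [-0.6  0.3  0.3]
0.0435 [ 0.6034 -0.0253  0.0434] [-0.3  0.3 -0.1]
0.042 [ 0.6034 -0.0253  0.0419] [-0.4 -0.1 -0.2]
0.0405 [ 0.6034 -0.0253  0.0404] [-1.   0.4 -0.6]
0.039 [ 0.6034 -0.0253  0.0389] [-0.4  0.2  0.6]
0.0375 [ 0.6034 -0.0253  0.0374] [-0.8  1.1  0.1]
0.036 [ 0.6034 -0.0253  0.0359] [-0.   0.3  0.3]
0.0345 [ 0.6038 -0.0253  0.035 ] [-2.2  1.2  5.5]
18.2333
```

```bash
cat >> h.py <<'E'
Y=-4.7; cx_=np.array([np.cos(np.radians(Y)),np.sin(np.radians(Y)),0]); C0=np.array([.6073,.0205,0])
def cw(x,z): return C0+cx_*x+np.array([0,0,z])   # case x,z -> world at mid-width
E
python3 - <<'E'
from h import *
robot.move_gripper(.56); robot.dwell(.4); print('ff',robot.read_finger_force(),robot.read_force())
p=robot.read_position(); p[2]=.11; robot.servo_line(p,speed=.08)
im,D=robot.grab_frame('scene'); save('s1',im[150:330,220:420].repeat(3,0).repeat(3,1))
im,D=robot.grab_frame('wrist'); save('w1',im)
p[2]=.26; robot.servo_line(p,speed=.2); robot.move_gripper(0.); print(robot.read_t())
E
```

```text
ff 0.0 [-0.13198243 -0.10168259  0.83363626]
22.125
```

View pics/w1.png

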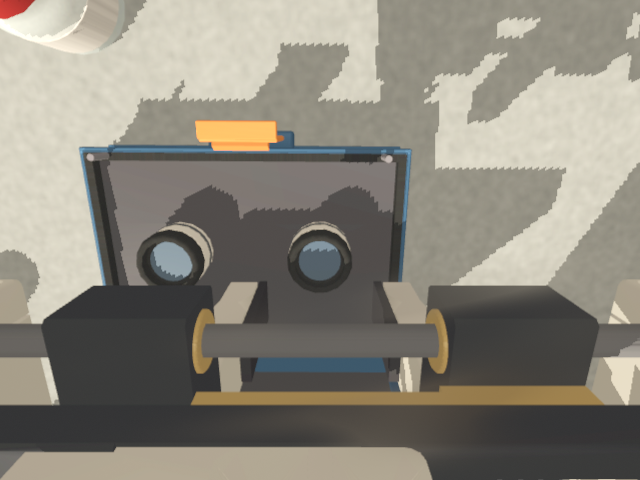

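Both eyepieces sit home: the mate's eyecup is at (172,260), and the one I placed is at (320,260), at the same height. Next is the lid swing.

```bash
python3 - <<'E'
from h import *
robot.goto(cw(-.155,.26),R(Y)); robot.servo_line(cw(-.155,.14),speed=.15); robot.dwell(.2)
b=robot.read_force(); print('base',b,robot.read_t())
w=[(-.155+.0525*i/7,.14+.002*i/7,0) for i in range(1,8)]
for th in np.arange(1.53,.22,-.04):
    s=.100+(.124-.100)*(1.57-th)/1.4; w.append((-.066+s*np.cos(th)-.027*np.sin(th)-.0095,.042+s*np.sin(th)+.027*np.cos(th),th))
for x,z,th in w:
    robot.servo_line(cw(x,z),speed=.05); f=robot.read_force()-b; print(round(th,2),f.round(1),end=' ')
    if np.linalg.norm(f)>12: print('STOP'); break
print(robot.read_t(),(robot.read_position()-cw(x,z)).round(4))
im,D=robot.grab_frame('scene'); save('s2',im[150:330,200:440].repeat(3,0).repeat(3,1))
E
```

```text
base [-0.82893276  1.1553719   0.41109355] 23.9667
0 [ 1.1 -0.9 -0.5] 0 [ 0.6 -1.7 -0.1] 0 [ 1.1 -1.3 -0.2] 0 [ 0.5 -1.5  0.8] 0 [ 1.3 -1.5 -0.7] 0 [ 0.6 -1.8 -0.3] 0 [ 1.1 -1.2 -0.2] 1.53 [-0.5 -2.  -0.8] 1.49 [ 0.2 -1.4 -0.4] 1.45 [-0.6 -1.7 -1.8] 1.41 [-0.3 -1.  -0.1] 1.37 [ 0.3 -0.9 -1. ] 1.33 [ 0.9 -0.8 -0. ] 1.29 [ 0.8 -1.  -0.3] 1.25 [ 0.2 -0.7 -0.4] 1.21 [-0.2 -2.  -1.2] 1.17 [-0.4 -1.3 -0.7] 1.13 [ 0.1 -0.7 -0.9] 1.09 [-0.2 -1.8 -0.3] 1.05 [ 0.8 -1.1 -0.7] 1.01 [ 0.3 -0.8 -0.2] 0.97 [ 0.4 -1.2 -1. ] 0.93 [ 0.3 -0.8  0.1] 0.89 [ 0.7 -0.1 -0.4] 0.85 [-0.2 -1.5  0. ] 0.81 [ 1.1 -1.4  0.2] 0.77 [ 0.7 -1.6 -0.4] 0.73 [-0.6 -1.1 -0.8] 0.69 [ 0.8 -1.4 -0.3] 0.65 [ 0.7 -0.9 -1.1] 0.61 [-0.1 -0.7 -0.6] 0.57 [ 0.9 -0.7 -0.3] 0.53 [ 0.6 -1.3 -0.2] 0.49 [ 1.1 -1.3 -0.2] 0.45 [ 1.  -1.3 -0.7] 0.41 [ 0.4 -1.3 -0.8] 0.37 [ 0.8 -1.1 -0.4] 0.33 [ 1.6 -1.6 -0. ] 0.29 [ 0.9 -1.3 -0.3] 0.25 [ 0.8 -1.7  0.4] 34.3167 [-0.     -0.0001 -0.0004]
```

View pics/s2.png

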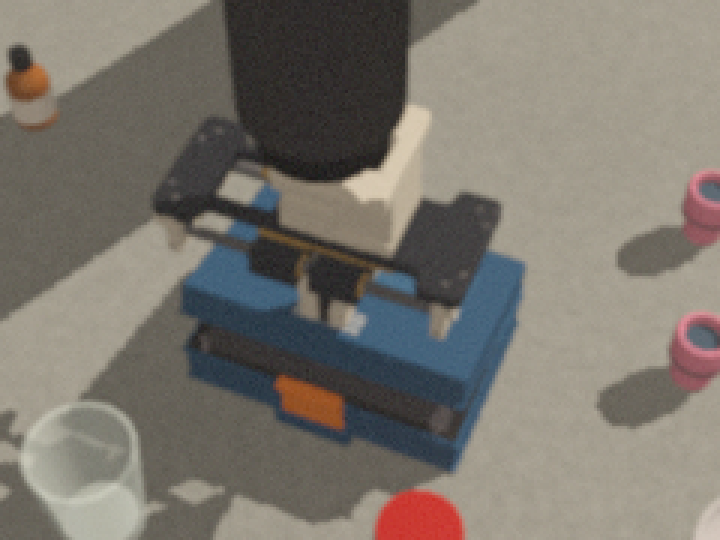

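The lid is almost shut. The shut fingertips rest on its ribbed pad at (320,315), in line with the orange catch at (312,400). Now I'll press gently in fine steps until it clicks.

```bash
python3 - <<'E'
from h import *
def F(): return np.mean([robot.read_force()[2]-.4 for _ in range(4)])
def pose(z):
    th=max((z-.069)/.124,0); return cw(-.066+.124*np.cos(th)-.027*np.sin(th)-.0095,z)
z=robot.read_position()[2]; pk=0; click=False; L=[]
while z>.062:
    f=F(); z-= .0015 if f<2.5 and not click else (.0005 if f<7 and not click else .00025)
    robot.servo_line(pose(z),speed=.02); robot.dwell(.03); f=F(); L.append((round(z*1e3,2),round(robot.read_position()[2]*1e3,2),round(float(f),1)))
    pk=max(pk,f)
    if pk>9.5 and f<pk-4: click=True
    if f>17.5 or (click and f>9) or robot.read_t()>60: break
print(*L); print(click,pk,robot.read_t())
E
```

```text
(np.float64(96.79), np.float64(96.8), -1.4) (np.float64(95.29), np.float64(95.29), 0.0) (np.float64(93.79), np.float64(93.7), -0.1) (np.float64(92.29), np.float64(92.17), -0.2) (np.float64(90.79), np.float64(90.7), -0.2) (np.float64(89.29), np.float64(89.2), -0.4) (np.float64(87.79), np.float64(87.7), 0.2) (np.float64(86.29), np.float64(86.2), -0.6) (np.float64(84.79), np.float64(84.68), -0.1) (np.float64(83.29), np.float64(83.18), -0.1) (np.float64(81.79), np.float64(81.68), -0.7) (np.float64(80.29), np.float64(80.18), -0.4) (np.float64(78.79), np.float64(78.9), 1.5) (np.float64(77.29), np.float64(77.36), 3.4) (np.float64(76.79), np.float64(76.88), 4.1) (np.float64(76.29), np.float64(76.31), 4.2) (np.float64(75.79), np.float64(75.79), 4.1) (np.float64(75.29), np.float64(75.29), 3.4) (np.float64(74.79), np.float64(74.8), 4.9) (np.float64(74.29), np.float64(74.31), 4.2) (np.float64(73.79), np.float64(73.81), 4.5) (np.float64(73.29), np.float64(73.32), 4.9) (np.float64(72.79), np.float64(72.8), 3.9) (np.float64(72.29), np.float64(72.3), 4.8) (np.float64(71.79), np.float64(71.8), 4.4) (
[... 523 characters left out ...]
10.0) (np.float64(67.29), np.float64(68.29), 10.9) (np.float64(67.04), np.float64(68.12), 11.6) (np.float64(66.79), np.float64(67.94), 10.9) (np.float64(66.54), np.float64(67.73), 11.7) (np.float64(66.29), np.float64(67.54), 11.8) (np.float64(66.04), np.float64(66.98), 9.0) (np.float64(65.79), np.float64(66.48), 7.1) (np.float64(65.54), np.float64(66.16), 5.6) (np.float64(65.29), np.float64(65.86), 6.0) (np.float64(65.04), np.float64(65.5), 5.2) (np.float64(64.79), np.float64(65.21), 3.8) (np.float64(64.54), np.float64(64.95), 4.8) (np.float64(64.29), np.float64(64.87), 5.5) (np.float64(64.04), np.float64(64.86), 7.6) (np.float64(63.79), np.float64(64.8), 9.1)
True 11.801095291276601 49.1583
```

It clicked at 11.8 N and then hit the hard stop. I'll back off and check that it stays shut.

```bash
python3 - <<'E'
from h import *
p=robot.read_position(); p[2]=.17; robot.servo_line(p,speed=.08); robot.dwell(.3); print(robot.read_force())
im,D=robot.grab_frame('scene'); save('s3',im[150:330,200:440].repeat(3,0).repeat(3,1))
P=cloud(cam('scene'),D).reshape(-1,3); q=(P-C0); l=q@cx_; y=q@np.array([-cx_[1],cx_[0],0])
for a in (-.05,-.02,.01,.03,.05):
    s=(abs(l-a)<.008)&(abs(abs(y)-.07)<.02)&(P[:,2]<.1); print(a,np.nanmedian(P[s,2]).round(4),s.sum())
print(robot.read_t())
E
```

```text
[-0.36572943 -0.69121852 -0.54507995]
-0.05 0.069 128
-0.02 0.0682 207
0.01 0.067 266
0.03 0.0661 257
0.05 0.0653 274
50.9833
```

View pics/s3.png

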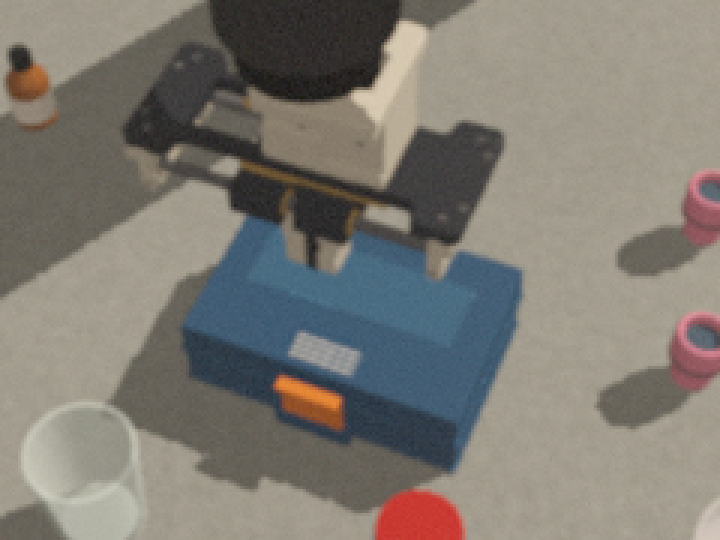

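The lid is flat and shut, with its far edge held under the orange catch at (310,400). Its measured slope is about -0.037 rad, and the gripper is clear of it.

```bash
python3 -c "
from rig import robot
print(robot.job_done())"
```

```text
the job is handed in; nothing more can be done
None
```

I put the eyepiece fully home in the empty well and clicked the lid shut (11.8 N measured at the catch); I handed the job in shortly after 51 s, and it returned no verdict.

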